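# Click the detachable handle onto the pan

## Task

Put the loose handle on the pan: pick it up from the worktop and slide its open end over the stub on the side of the pan, all the way home, until the stub's spring button clicks up through the hole in the top of the handle; then let go. Ease it on with feeling: a light hand's push is enough, so never lean on the pan hard, never drop or throw the handle, and leave the mug, the jar and the bowl where they stand.

Things in the scene. Friction and masses are not known exactly. Their poses are not given: they have to be found in the camera images.
- handle_mid (a point): Centre of the loose pan handle, lying flat on the worktop, button hole up: a bar 160 mm long, 24 wide, 28 high (plus a 15 mm wire loop at the closed end), 0.14 to 0.26 kg. 95 mm at the closed end are a solid black grip, the rest a bare steel socket. x axis: along it to the open end (at the start roughly to the left, +y, within 35 degrees); z up.
- handle_mouth (a point): Centre of the handle's open end, 80 mm along +x from handle_mid; same axes. The rectangular socket is 18 mm wide, 22 mm high and 65 mm deep inside, walls 3 mm. In its top wall a hole 11 mm wide and 18.5 mm long begins 20 mm from the open end. Fully home, this point lies at the collar.
- handle: The same handle as a whole; its origin is under its centre, 14 mm below handle_mid; same axes.
- stub_tip (a point): Nominal centre of the end face of the level steel stub on the pan's side, 85 mm above the worktop. Its bracket is clamped with slack: the true stub, rigid and parallel, sits up to 9 mm to either side (y) of here and 5 mm higher or lower. It is 55 mm long, 16 wide, 20 high; the last 8 mm taper to 15 wide, 18 high. x: outward (about -y, within 17 degrees); z up.
- collar (a point): Nominal root of the stub, 55 mm inward of stub_tip; same axes. Here, along the stub, lies the face of the stub's collar (32 mm wide, 36 mm high) against which the handle's open end stops; sideways and in height the true collar is off just as the stub is. The socket has 1 mm of play on each side of the stub.
- button (a joint): Travel of the brass spring button on the stub's top, m: 0 up (7 mm proud of the stub), 0.007 level with the stub. 8 mm wide; locking face 22 mm from the collar; its 12 mm ramp faces the tip. The socket's edge presses it down by itself (spring 2 to 4 N; a push of about 3 to 10 N along the stub). It pops up through the hole in the last 2 mm before the collar.
- pan: Dark pan clamped on a white tabletop hob; neither moves. Origin on the worktop under the pan's centre, x axis along the stub. Rim 110 mm radius, 103 mm above the worktop; hob 270 mm square, 48 mm high.
- mug: White mug, 80 mm across, 80 mm high, origin under its centre. Bystander.
- jar: Amber jar with a yellow cap, 72 mm across, 80 mm high, origin under its centre. Bystander.
- bowl: Small blue bowl, 110 mm across, 50 mm high, origin under its centre. Bystander.
Mind the look-alikes: they are no part of the job. Of the things that look like the handle, take the one that is farthest to the robot's left at the start.

How it is judged:
By the outcome, as a careful person would: the job done as asked, in the order asked, and still so for the second after the job is handed in, with the robot touching nothing.
It also fails if it takes over 70 s, if anything falls off the work surface, if the arm or the gripper's body presses on something with over 40 N, if the wrist force passes 120 N, or if a joint passes its speed limit or range.

## Robot

A 6-joint arm with a two-finger parallel gripper is mounted at the origin on the work surface. World frame = base frame: x ahead of the robot, y to its left, z up, the work surface at z = 0. Lengths are in m, angles in rad, forces in N, time in s.
With the tool pointing down it reaches from about 0.425 to 1.125 m from the base axis. Payload 14.9 kg.
Tool frame: the origin (TCP) lies at the very end of the fingers, on their centre line; the grasp point (between the pads) lies 19 mm behind it; z points along the fingers, y is the direction in which the jaws open and shut (so a half turn about z gives the same grasp; the last joint's range is limited). The gripper opens to 91 mm and grips with 3 to 60 N. Pads are 32 mm wide; open, the fingers measure 118 mm over their backs; the gripper's body (76 mm by 178 mm) begins 60 mm behind the grasp point.
Start: joints at [-1.299, 0.379, 1.734, -0, 1.028, -0.033], TCP at [0.21, -0.668, 0.193] pointing down, gripper open.
Joint ranges: [-2.77, 2.77], [-0.74, 2.19], [0, 2.66], [-1.06, 4.2], [0.31, 2.87], [-3.08, 3.08]. Speed limits (rad/s): [1.89, 1.89, 2.39, 3.14, 3.14, 3.14].

## Interface

Orientations are given as a unit quaternion [w, x, y, z].
In Python, from plant import state, snapshot, camera_model, hand_in gives the robot as it stands.
- The arm moves only by the tool step_arm, never from a script. Its argument "commands" is a list of rows, each a list of 2 entries, a list of its own where there are three numbers: the shift along the world's x, y, z in units of 25 mm (1.0 is 25 mm), then the turn, a rotation vector about the world's x, y, z in degrees. A call has 1 to 12 rows; each row shifts and turns the pose as measured when the row begins; what a row does not reach is not made up. A row lasts 1/12 s, in which the tool goes at most 41.7 mm and 7.16 degrees, less where a joint would pass 70% of its speed; a pose out of reach is approached as far as the arm can. A call is refused whole if a number of a shift passes 1 or a number of a turn 7.16, either way. A call with a gripper value outside its range is refused whole. "claw" is the closure, from 0 (fully open) to 1 (shut), set as the call begins (left out, the last holds). The fingers move at their own pace and stop on an object; "force" is the grip in N (left out, the last holds). Time passes only in rows, so rows that do not move let the fingers close. It gives the time, the measured TCP pose, the force and the opening at its end, in the units of the state.
- state(): the state, without advancing time (a new reading comes with each control period).
- snapshot(name): name is "side" or "top" or "wrist"; returns (picture, depth): 420x560x3 uint8, red, green, blue; 420x560 float32, m along the optical axis (not along the pixel's ray), 0 where there is no reading.
- camera_model(name): a dict with "fx", "fy", "cx", "cy" (pixels), "rvec" (rotation vector, rad) and "tvec" (3), from world to camera coordinates, as OpenCV has them; the wrist camera has in their place "tool_from_camera" (4x4, takes a point from camera to tool coordinates, whose origin is the TCP and whose axes are the flange's). Camera axes: x right, y down, z forward; pixel columns grow to the right and rows downward; lengths in m; the calibration is good to about 2 mm. A picture is of the moment at which its call begins: read the wrist's pose just before it. camera_model takes no time and is no camera call.
- hand_in(): hands the job in, once; it reports no verdict.
The state is a dict: "clock": time; "qpos": joint angles; "joint_vel": joint speeds; "tau": joint torques, N m; "eef_pos": TCP position; "eef_rot": TCP orientation; "ft_force": force on the tool from outside, world axes, zero at the start; "moment": the same for the moment, N m; "finger_gap": opening from 0.0 (shut) to 1.0 (fully open).
Only numpy, scipy, OpenCV 4.12 (cv2) and the standard library are available. Lean on these libraries where they do the work, as an engineer would, in place of code of your own. Each camera call takes 0.05 s, during which the arm holds its last target. There are 200 camera calls.

## Working session

There is one attempt and no reset: what is moved stays moved. The work goes in short steps, Python scripts to look and compute and a tool call to move; the robot and the scene stay as the last step left them, time stands still between calls to the robot, and variables do not carry over. Pictures are saved under pics/ and viewed, about 8 in all and at most 12, crops included, and the job is handed in when it is done.

Besides the shell and the picture viewer there is one more tool, called after "Call:" in YAML: its name, and indented under it one key for each argument. step_arm: Moves the arm, as the interface text tells. Its arguments: {"type":"object","properties":{"commands":{"type":"array","items":{"type":"array"}},"claw":{"type":"number"},"force":{"type":"number"}},"required":["commands"]}

```bash
mkdir -p pics; cat > h.py <<'E'
import numpy as np, cv2
from scipy.spatial.transform import Rotation as R
from plant import state, snapshot, camera_model, hand_in
def T(name, s=None):
    m=camera_model(name); 
    if 'rvec' in m:
        Rm=cv2.Rodrigues(np.array(m['rvec'],float))[0]; t=np.array(m['tvec'],float).ravel()
        M=np.eye(4); M[:3,:3]=Rm.T; M[:3,3]=-Rm.T@t
    else:
        s=s or state(); q=s['eef_rot']; W=np.eye(4); W[:3,:3]=R.from_quat([q[1],q[2],q[3],q[0]]).as_matrix(); W[:3,3]=s['eef_pos']
        M=W@np.array(m['tool_from_camera'])
    return M,m
def shot(name):
    M,m=T(name); p,d=snapshot(name); 
    return p,d,M,m
def cloud(d,M,m):
    v,u=np.indices(d.shape); P=np.stack([(u-m['cx'])/m['fx']*d,(v-m['cy'])/m['fy']*d,d],-1)
    W=P@M[:3,:3].T+M[:3,3]; W[d==0]=np.nan; return W
def px(Wp,M,m):
    c=M[:3,:3].T@(np.array(Wp)-M[:3,3]); return c[0]/c[2]*m['fx']+m['cx'],c[1]/c[2]*m['fy']+m['cy']
def save(n,p,crop=None,k=1):
    if crop: a,b,c,e=crop; p=p[b:e,a:c]
    cv2.imwrite('pics/'+n,cv2.resize(p[:,:,::-1],None,fx=k,fy=k,interpolation=cv2.INTER_CUBIC))
E
python3 - <<'E'
from h import *
print(state())
for n in ('top','side'):
    p,d,M,m=shot(n); save(n+'0.png',p); np.savez(n+'0.npz',p=p,d=d,M=M); print(n,M.round(3).tolist(),m['fx'],m['cx'])
E
```

```text
{'clock': 0.0, 'qpos': array([-1.29931424e+00,  3.79407035e-01,  1.73480912e+00, -2.10062121e-05,
        1.02850308e+00, -3.33087723e-02]), 'joint_vel': array([ 0.0014074 , -0.00135647,  0.00038214,  0.00014891, -0.0006499 ,
        0.00213784]), 'tau': array([-7.64412107e-04, -7.63728476e+01, -4.34367943e+01,  6.49545318e-02,
        4.25166031e-02, -8.64013987e-05]), 'eef_pos': array([ 0.20993143, -0.66731841,  0.19277531]), 'eef_rot': array([-5.58229348e-04,  9.88409292e-01,  1.51811573e-01, -7.58510056e-05]), 'ft_force': array([-0.3874168 ,  0.19554706,  0.64264602]), 'moment': array([-0.04444057, -0.02826324,  0.00593709]), 'finger_gap': 1.0023773733033985}
top [[0.002, -0.997, 0.077, 0.43], [-1.0, -0.003, -0.019, 0.031], [0.019, -0.077, -0.997, 1.216], [0.0, 0.0, 0.0, 1.0]] 485.8465378946488 287.4015842977593
side [[0.98, -0.099, 0.175, 0.343], [-0.201, -0.489, 0.849, -0.823], [0.001, -0.867, -0.499, 0.579], [0.0, 0.0, 0.0, 1.0]] 418.797695453798 278.16668911711
```

View pics/top0.png

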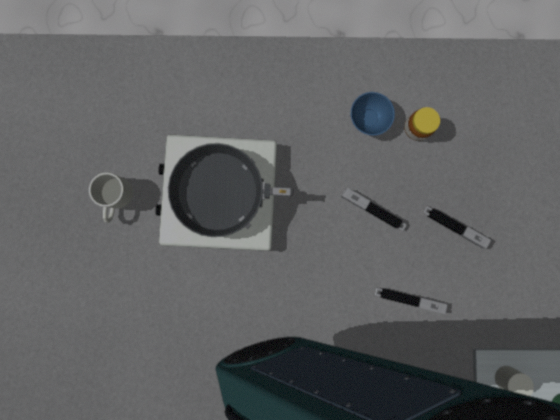

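View pics/side0.png

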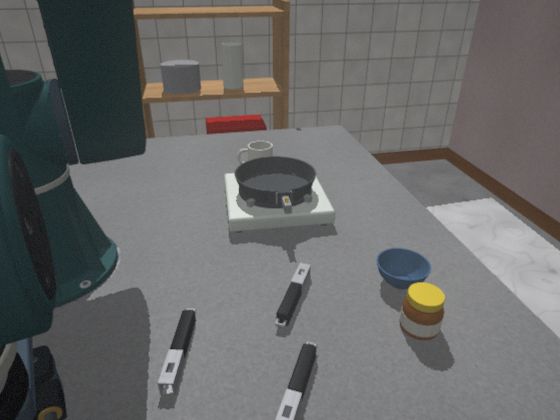

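Top picture: three handle-like bars are visible: A (374,208), B (458,228) and C (411,300). A is farthest to the robot's left (left in the image), and its steel open end points left (+y), so it fits. The stub is at about (282,191). I'll confirm with a crop and measure.

```bash
python3 - <<'E'
from h import *
z=np.load('top0.npz'); p,d,M=z['p'],z['d'],z['M']; m=camera_model('top'); W=cloud(d,M,m)
save('cropA.png',p,(255,165,425,245),4.5)
# handle A: points z>0.015 in window
win=np.zeros(d.shape,bool); win[175:240,335:415]=1
q=win&(W[...,2]>.018)&(W[...,2]<.05); v,u=np.where(q); P=W[q]
r=cv2.minAreaRect(np.c_[u,v].astype(np.float32)); print('rect px',r)
r=cv2.minAreaRect((P[:,:2]*1000).astype(np.float32)); print('rect mm',r, cv2.boxPoints(r).round(0).tolist(), 'z',np.median(P[:,2]))
win[:]=0; win[175:210,262:300]=1
q=win&(W[...,2]>.06)&(W[...,2]<.125);P=W[q];v,u=np.where(q)
for uu in range(262,296,1):
    k=u==uu
    if k.any(): print(uu,k.sum(),P[k].mean(0).round(4),v[k].min(),v[k].max(),P[k][:,2].max().round(4))
for n,uv in dict(bowl=(372,114),jar=(426,122),mug=(106,190),pan=(216,190)).items(): print(n,W[uv[1],uv[0]].round(3))
E
```

```text
rect px ((374.28277587890625, 209.01927185058594), (69.46176147460938, 10.292509078979492), 30.465543746948242)
rect mm ((502.2735900878906, -206.50894165039062), (172.11900329589844, 24.95590591430664), 59.60612869262695) [[448.0, -274.0], [469.0, -287.0], [557.0, -139.0], [535.0, -126.0]] z 0.027288522496823453
262 28 [0.5374 0.0681 0.0969] 178 205 0.1068
263 22 [0.5443 0.0658 0.0987] 178 199 0.1022
264 18 [0.5393 0.0634 0.1021] 182 199 0.1089
265 16 [0.5416 0.0611 0.1031] 182 197 0.1084
266 15 [0.5403 0.0587 0.1042] 183 197 0.1074
267 15 [0.5402 0.0564 0.1049] 183 197 0.1084
268 16 [0.5392 0.0542 0.1032] 183 198 0.1106
269 16 [0.5394 0.0519 0.1018] 183 198 0.1078
270 8 [0.54   0.0497 0.0958] 187 194 0.099
271 8 [0.54   0.0474 0.0962] 187 194 0.102
272 8 [0.54   0.0451 0.0956] 187 194 0.102
273 8 [0.54   0.0427 0.0965] 187 194 0.0986
274 7 [0.5388 0.0404 0.0968] 188 194 0.099
275 7 [0.5388 0.0381 0.0965] 188 194 0.1
276 7 [0.5388 0.0358 0.0966] 188 194 0.1004
277 6 [0.5399 0.0335 0.097 ] 188 193 0.1013
278 7 [0.5388 0.0312 0.0969] 188 194 0.1011
279 7 [0.5384 0.0289 0.1011] 188 194 0.1069
280 8 [0.5374 0.0266 0.0994] 188 195 0.1098
281 8 [0.5375 0.0242 0.0981] 188 195 0.1048
282 7 [0.5376 0.0219 0.096 ] 188 195 0.105
283 8 [0.5376 0.0196 0.0973] 188 195 0.1032
284 8 [0.5376 0.0173 0.0973] 188 195 0.1019
285 8 [0.5378 0.015  0.0962] 188 195 0.1002
286 8 [0.5377 0.0127 0.0966] 188 195 0.1021
287 8 [0.5378 0.0103 0.0958] 188 195 0.0996
288 8 [0.5378 0.008  0.0966] 188 195 0.1007
289 8 [0.5378 0.0057 0.0959] 188 195 0.0998
290 8 [0.5378 0.0034 0.0965] 188 195 0.099
291 7 [0.5366 0.0011 0.0964] 189 195 0.103
292 7 [ 0.5368 -0.0013  0.0943] 189 195 0.0983
293 6 [ 0.5378 -0.0036  0.0963] 189 194 0.098
bowl [ 0.745 -0.207  0.006]
jar [ 0.708 -0.323  0.076]
mug [0.549 0.459 0.003]
pan [0.544 0.179 0.063]
```

View pics/cropA.png

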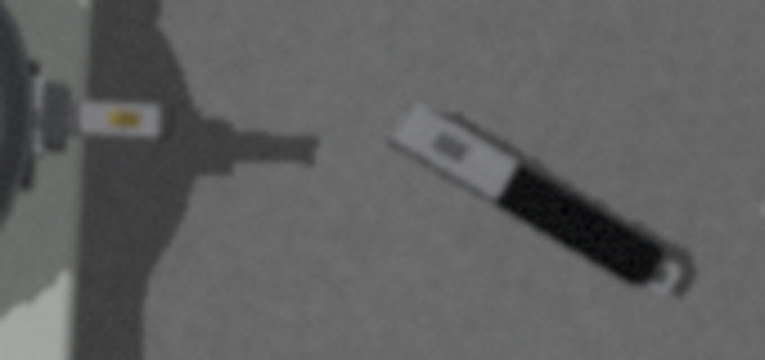

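The crop confirms A: steel socket with its hole at top-picture pixel (355,197), mouth upper left. The mouth is at about (0.546,-0.132), the heading about 59.6°, and the length and 25 mm width fit. I'm moving above it.

Call:
step_arm:
  commands:
    - [[0.55, 0.9, 0], [0, 0, 3.6]]
    - [[0.55, 0.9, 0], [0, 0, 3.6]]
    - [[0.55, 0.9, 0], [0, 0, 3.6]]
    - [[0.55, 0.9, 0], [0, 0, 3.6]]
    - [[0.55, 0.9, 0], [0, 0, 3.6]]
    - [[0.55, 0.9, 0], [0, 0, 3.6]]
    - [[0.55, 0.9, 0], [0, 0, 3.6]]
    - [[0.55, 0.9, 0], [0, 0, 3.6]]
    - [[0.55, 0.9, 0], [0, 0, 3.6]]
    - [[0.55, 0.9, 0], [0, 0, 3.6]]
    - [[0.55, 0.9, 0], [0, 0, 3.6]]
    - [[0.55, 0.9, 0], [0, 0, 2.5]]
  claw: 0

```text
clock: 1.1
eef_pos: [0.3763, -0.3861, 0.189]
eef_rot: [-0.003, 0.861, 0.509, -0.001]
ft_force: [0.4, -0.1, 0.2]
finger_gap: 0.999
```

Call:
step_arm:
  commands:
    - [[0.6, 0.9, 0], [0, 0, 0]]
    - [[0.6, 0.9, 0], [0, 0, 0]]
    - [[0.6, 0.9, 0], [0, 0, 0]]
    - [[0.6, 0.9, 0], [0, 0, 0]]
    - [[0.6, 0.9, 0], [0, 0, 0]]
    - [[0.6, 0.9, 0], [0, 0, 0]]
    - [[0, 0, 0], [0, 0, 0]]

```text
clock: 1.68
eef_pos: [0.4699, -0.24, 0.188]
eef_rot: [-0.004, 0.859, 0.511, -0.001]
ft_force: [-0.1, -0.3, -0.5]
finger_gap: 0.997
```

```bash
cat > wr.py <<'E'
from h import *
import sys
s=state(); p,d,M,m=shot('wrist'); save(sys.argv[1]+'.png',p); np.savez(sys.argv[1]+'.npz',p=p,d=d,M=M)
Rm=R.from_quat(np.roll(s['eef_rot'],-1)).as_matrix()
print(s['clock'],s['eef_pos'].round(4),'xhead',np.degrees(np.arctan2(Rm[1,0],Rm[0,0])).round(2),'zaxis',Rm[:,2].round(4),s['ft_force'].round(2),s['moment'].round(2),s['finger_gap'],'cam',M[:3,3].round(3),M[:3,2].round(2))
E
python3 wr.py w1
```

```text
1.6833 [ 0.4699 -0.24    0.188 ] xhead 61.49 zaxis [-0.0058  0.0051 -1.    ] [-0.07 -0.35 -0.53] [-0.04 -0.09  0.05] 0.9965177976367332 cam [ 0.506 -0.179  0.381] [-0.13 -0.22 -0.97]
```

View pics/w1.png

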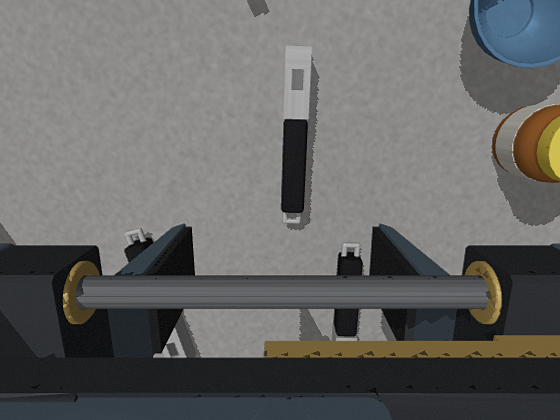

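The wrist view shows the handle with its mouth at (299,47), hole at (297,80) and grip end at (292,212). The other two bars are under the fingers. Measuring it now.

```bash
python3 - <<'E'
from h import *
z=np.load('w1.npz'); p,d,M=z['p'],z['d'],z['M']; m=camera_model('wrist'); W=cloud(d,M,m)
win=np.zeros(d.shape,bool); win[35:213,265:325]=1
q=win&(W[...,2]>.020)&(W[...,2]<.04); P=W[q]; print(np.percentile(P[:,2],[5,50,95]).round(4), np.median(W[20:200,120:250,2]))
r=cv2.minAreaRect((P[:,:2]*1000).astype(np.float32)); print(r, cv2.boxPoints(r).round(1).tolist())
c=P[:,:2].mean(0); a=np.linalg.svd(P[:,:2]-c,full_matrices=0)[2][0]; a*=np.sign(a[1]); n=np.array([-a[1],a[0]])
t=(P[:,:2]-c)@a; w=(P[:,:2]-c)@n; mouth=c+a*np.percentile(t,99.7)+n*(np.percentile(w,1)+np.percentile(w,99))/2
print('head',np.degrees(np.arctan2(a[1],a[0])),'mouth',mouth,'len',np.ptp(t),'mid',mouth-.08*a,'grasp',mouth-.095*a)
E
```

```text
[0.0271 0.029  0.0303] nan
((504.70220947265625, -202.17428588867188), (160.0093536376953, 24.058732986450195), 59.79657745361328) [[454.1000061035156, -265.29998779296875], [474.8999938964844, -277.3999938964844], [555.2999877929688, -139.10000610351562], [534.5999755859375, -127.0]]
head 59.67272903904228 mouth [ 0.54485707 -0.133404  ] len 0.1600450349913956 mid [ 0.50446199 -0.20245642] grasp [ 0.49688791 -0.21540375]
```

Call:
step_arm:
  commands:
    - [[0.55, 0.5, 0], [-0.3, -0.33, -1.8]]
    - [[0.53, 0.48, 0], [0, 0, 0]]
    - [[0, 0, -0.9], [0, 0, 0]]
    - [[0, 0, -0.9], [0, 0, 0]]
    - [[0, 0, -0.9], [0, 0, 0]]
    - [[0, 0, -0.9], [0, 0, 0]]
    - [[0, 0, -0.9], [0, 0, 0]]
    - [[0, 0, -0.9], [0, 0, 0]]
    - [[0, 0, 0], [0, 0, 0]]

```text
clock: 2.48
eef_pos: [0.4948, -0.2211, 0.0487]
eef_rot: [0.002, 0.868, 0.497, 0.0]
ft_force: [-2.1, 0.2, -1.1]
finger_gap: 1.002
```

```bash
cat > st.py <<'E'
from h import *
s=state(); Rm=R.from_quat(np.roll(s['eef_rot'],-1)).as_matrix()
print(s['clock'],s['eef_pos'].round(4),'xhead',np.degrees(np.arctan2(Rm[1,0],Rm[0,0])).round(2),'zaxis',Rm[:,2].round(4),s['ft_force'].round(2),s['moment'].round(2),s['finger_gap'])
E
python3 st.py
```

```text
2.4833 [ 0.4948 -0.2211  0.0487] xhead 59.54 zaxis [ 0.0024 -0.0031 -1.    ] [-2.07  0.18 -1.12] [0.04 0.04 0.09] 1.0024774158764103
```

Call:
step_arm:
  commands:
    - [[0.09, 0.2, -0.6], [0.15, 0.1, 0]]
    - [[0, 0.03, -0.6], [0, 0, 0]]
    - [[0, 0, -0.4], [0, 0, 0]]
    - [[0, 0, 0], [0, 0, 0]]

```text
clock: 2.82
eef_pos: [0.4964, -0.218, 0.0092]
eef_rot: [0.0, 0.869, 0.496, -0.0]
ft_force: [-0.9, 0.6, -0.2]
finger_gap: 0.998
```

Call:
step_arm:
  commands:
    - [[0, 0, 0], [0, 0, 0]]
    - [[0, 0, 0], [0, 0, 0]]
    - [[0, 0, 0], [0, 0, 0]]
    - [[0, 0, 0], [0, 0, 0]]
    - [[0, 0, 0], [0, 0, 0]]
    - [[0, 0, 0], [0, 0, 0]]
    - [[0, 0, 0], [0, 0, 0]]
    - [[0, 0, 0], [0, 0, 0]]
    - [[0, 0, 0], [0, 0, 0]]
    - [[0, 0, 0], [0, 0, 0]]
    - [[0, 0, 0], [0, 0, 0]]
    - [[0, 0, 0], [0, 0, 0]]
  claw: 1
  force: 35

```text
clock: 3.82
eef_pos: [0.4986, -0.2201, 0.0141]
eef_rot: [0.002, 0.869, 0.495, 0.001]
ft_force: [0.2, 0.1, -0.7]
finger_gap: 0.153
```

```bash
python3 st.py
```

```text
3.8167 [ 0.4986 -0.2201  0.0141] xhead 59.39 zaxis [ 0.0048 -0.003  -1.    ] [ 0.21  0.13 -0.69] [ 0.01 -0.04  0.04] 0.15273262422497502
```

The gap of 14 mm doesn't match the 24 mm handle, so I'm looking again.

```bash
python3 wr.py w2; python3 st.py
```

```text
3.8167 [ 0.4986 -0.2201  0.0141] xhead 59.39 zaxis [ 0.0048 -0.003  -1.    ] [ 0.21  0.13 -0.69] [ 0.01 -0.04  0.04] 0.15273262422497502 cam [ 0.535 -0.159  0.207] [-0.13 -0.22 -0.97]
3.8667 [ 0.4985 -0.2201  0.014 ] xhead 59.39 zaxis [ 0.0047 -0.0029 -1.    ] [ 0.23 -0.93  0.13] [-0.   -0.06  0.05] 0.11345124118322718
```

View pics/w2.png

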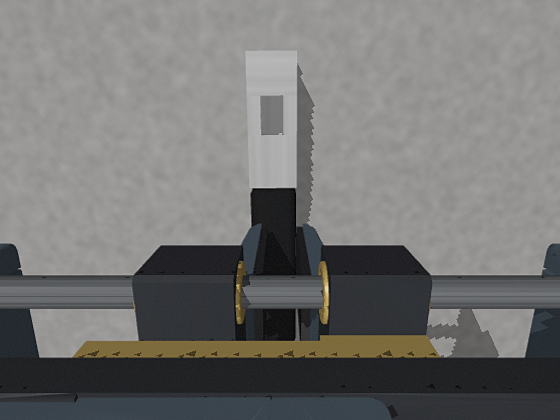

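The handle is between the fingers, which are still closing, with some space on the right at (310,240). I'll let them finish.

Call:
step_arm:
  commands:
    - [[0, 0, 0], [0, 0, 0]]
    - [[0, 0, 0], [0, 0, 0]]
    - [[0, 0, 0], [0, 0, 0]]
    - [[0, 0, 0], [0, 0, 0]]
    - [[0, 0, 0], [0, 0, 0]]
    - [[0, 0, 0], [0, 0, 0]]

```text
clock: 4.37
eef_pos: [0.4984, -0.22, 0.0139]
eef_rot: [0.002, 0.869, 0.495, 0.001]
ft_force: [0.1, 0.2, -0.4]
finger_gap: 0.006
```

```bash
python3 wr.py w3; python3 - <<'E'
from h import *
z=np.load('w3.npz'); p,d,M=z['p'],z['d'],z['M']; m=camera_model('wrist'); W=cloud(d,M,m)
print('row200 zs', [(u,W[200,u].round(4).tolist()) for u in range(235,330,6)])
save('w3c.png',p,(180,30,380,350),1.8)
E
```

```text
4.3667 [ 0.4984 -0.22    0.0139] xhead 59.39 zaxis [ 0.0045 -0.0028 -1.    ] [ 0.08  0.17 -0.41] [-0.02 -0.04 -0.  ] 0.0062012227157060605 cam [ 0.535 -0.159  0.206] [-0.13 -0.22 -0.97]
row200 zs [(235, [0.4859, -0.1889, 0.0023]), (241, [0.4887, -0.1909, 0.001]), (247, [0.4919, -0.1927, 0.0015]), (253, [0.5001, -0.1898, 0.0282]), (259, [0.5031, -0.1911, 0.0298]), (265, [0.5057, -0.1928, 0.0294]), (271, [0.5083, -0.1943, 0.0295]), (277, [0.5109, -0.196, 0.0291]), (283, [0.5136, -0.1975, 0.0293]), (289, [0.5163, -0.1989, 0.03]), (295, [0.5186, -0.2014, 0.0262]), (301, [0.5195, -0.2092, 0.0011]), (307, [0.5227, -0.2107, 0.0023]), (313, [0.5256, -0.213, 0.0005]), (319, [0.5287, -0.2149, 0.0003]), (325, [0.5318, -0.2165, 0.001])]
```

View pics/w3c.png

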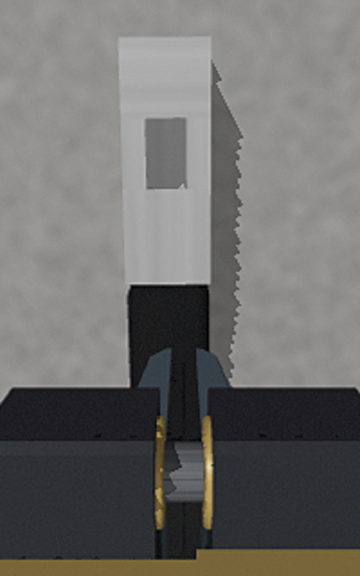

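```bash
python3 - <<'E'
from h import *
z=np.load('w3.npz'); d,M=z['d'],z['M']; m=camera_model('wrist'); W=cloud(d,M,m)
for v in (222,226,230,236,242):
    print(v,[(u,W[v,u].round(3).tolist()) for u in range(252,310,5)])
s=state(); print('tcp px',px(s['eef_pos'],M,m), 'grip top', px(s['eef_pos']+[0,0,.03],M,m),s['qpos'].round(3))
E
python3 - <<'E'
import sys; sys.path.insert(0,'.')
import os; os.chdir('.')
from h import *
p,d,M,m=shot('side'); x,y=px([.498,-.22,.03],M,m); print(x,y)
x,y=int(x),int(y); save('side1.png',p,(x-110,y-90,x+110,y+70),3.5)
E
```

```text
222 [(252, [0.493, -0.2, 0.028]), (257, [0.496, -0.201, 0.029]), (262, [0.498, -0.202, 0.029]), (267, [0.501, -0.203, 0.03]), (272, [0.503, -0.205, 0.029]), (277, [0.505, -0.206, 0.029]), (282, [0.507, -0.207, 0.029]), (287, [0.509, -0.209, 0.029]), (292, [0.512, -0.21, 0.029]), (297, [0.511, -0.219, 0.002]), (302, [0.513, -0.222, 0.001]), (307, [0.516, -0.223, 0.001])]
226 [(252, [0.492, -0.202, 0.027]), (257, [0.495, -0.203, 0.029]), (262, [0.497, -0.204, 0.029]), (267, [0.501, -0.203, 0.039]), (272, [0.504, -0.203, 0.041]), (277, [0.505, -0.206, 0.036]), (282, [0.506, -0.209, 0.029]), (287, [0.509, -0.209, 0.036]), (292, [0.512, -0.209, 0.04]), (297, [0.514, -0.21, 0.041]), (302, [0.512, -0.224, 0.001]), (307, [0.515, -0.225, 0.001])]
230 [(252, [0.491, -0.204, 0.027]), (257, [0.493, -0.205, 0.028]), (262, [0.499, -0.202, 0.045]), (267, [0.502, -0.203, 0.046]), (272, [0.504, -0.204, 0.046]), (277, [0.505, -0.206, 0.042]), (282, [0.505, -0.211, 0.031]), (287, [0.509, -0.209, 0.041]), (292, [0.512, -0.209, 0.046]), (297, [0.514, -0.21, 0.047]), (302, [0.511, -0.226, 0.002]), (307, [
[... 316 characters left out ...]
, -0.21, 0.054]), (302, [0.515, -0.211, 0.055]), (307, [0.511, -0.231, 0.002])]
242 [(252, [0.487, -0.21, 0.025]), (257, [0.498, -0.201, 0.061]), (262, [0.5, -0.202, 0.063]), (267, [0.502, -0.203, 0.063]), (272, [0.504, -0.204, 0.062]), (277, [0.505, -0.206, 0.059]), (282, [0.501, -0.217, 0.029]), (287, [0.509, -0.209, 0.058]), (292, [0.511, -0.209, 0.062]), (297, [0.513, -0.209, 0.063]), (302, [0.515, -0.211, 0.063]), (307, [0.51, -0.234, 0.002])]
tcp px (np.float64(279.8896348875973), np.float64(239.1961256229938)) grip top (np.float64(279.9104263580536), np.float64(260.3192619133666)) [-4.580e-01  4.260e-01  2.099e+00 -1.000e-03  6.110e-01  7.700e-02]
293.27414003556044 292.54932883608745
```

View pics/side1.png

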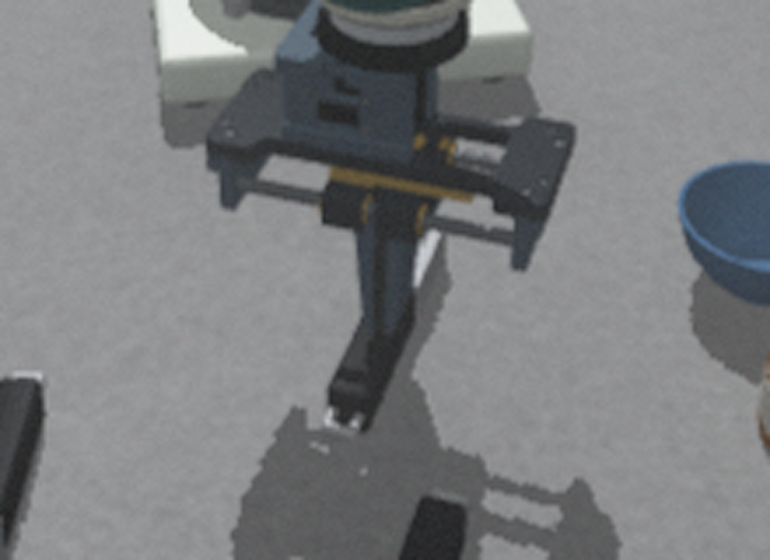

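The fingers look closed inside the handle's footprint, at or above its top face. I'll check where the finger ends really are relative to the reported TCP, using the free-air picture w1.

```bash
python3 - <<'E'
from h import *
m=camera_model('wrist'); Tc=np.array(m['tool_from_camera'])
for f in ('w1','w2','w3'):
    z=np.load(f+'.npz'); d=z['d']; C=cloud(d,Tc,m)
    q=(d>0)&(d<(.34 if f=='w1' else .16)); q[260:]=0
    P=C[q]; print(f,'n',q.sum(),'tool z max',np.percentile(P[:,2],[50,99,99.9,100]).round(4),'x',np.percentile(P[:,0],[0,1,99,100]).round(3))
    if f=='w1':
        for v in (226,230,236,244): print(v,[(u,C[v,u].round(3).tolist()) for u in (170,176,182,187,190,193,373,376,380,386)])
E
```

```text
w1 n 16050 tool z max [0.135  0.186  0.1867 0.1868] x [-0.003  0.005  0.174  0.175]
226 [(170, [-0.054, -0.125, 0.187]), (176, [0.017, -0.051, -0.026]), (182, [0.017, -0.048, -0.027]), (187, [0.015, -0.047, -0.022]), (190, [0.015, -0.046, -0.02]), (193, [-0.054, -0.099, 0.188]), (373, [0.015, 0.047, -0.023]), (376, [0.015, 0.049, -0.022]), (380, [0.016, 0.05, -0.025]), (386, [0.017, 0.052, -0.026])]
230 [(170, [0.017, -0.052, -0.033]), (176, [0.016, -0.05, -0.032]), (182, [0.015, -0.048, -0.028]), (187, [0.015, -0.045, -0.028]), (190, [0.014, -0.045, -0.025]), (193, [-0.059, -0.099, 0.188]), (373, [0.014, 0.047, -0.024]), (376, [0.015, 0.047, -0.028]), (380, [0.015, 0.049, -0.028]), (386, [0.017, 0.051, -0.033])]
236 [(170, [0.017, -0.049, -0.042]), (176, [0.015, -0.048, -0.037]), (182, [0.015, -0.045, -0.037]), (187, [0.013, -0.045, -0.03]), (190, [0.011, -0.045, -0.025]), (193, [-0.065, -0.1, 0.187]), (373, [0.011, 0.047, -0.025]), (376, [0.013, 0.047, -0.03]), (380, [0.015, 0.047, -0.036]), (386, [0.015, 0.049, -0.037])]
244 [(170, [0.015, -0.048, -0.047]), (176, [0.015, -0.045, -0.048]), (182, [0.012, -0.045, -0.039]), (187, [0.009, -0.045, -0.032]), (190, [0.007, -0.045, -0.025]), (193, [-0.075, -0.1, 0.188]), (373, [0.007, 0.047, -0.027]), (376, [0.009, 0.047, -0.031]), (380, [0.012, 0.046, -0.039]), (386, [0.015, 0.047, -0.047])]
w2 n 4177 tool z max [-0.1073 -0.0431 -0.0416 -0.0415] x [0.01  0.015 0.038 0.038]
w3 n 3808 tool z max [-0.1079 -0.0427 -0.0416 -0.0414] x [0.014 0.015 0.038 0.038]
```

In w1 the fingers end 20 mm short of the reported TCP (tool z ≈ -0.020). So they closed just above the handle, which lies undisturbed. I'll open, re-centre and go about 20 mm lower while watching the force.

Call:
step_arm:
  commands:
    - [[0, 0, 0.3], [0, 0, 0]]
    - [[0, 0, 0.1], [0, 0, 0]]
    - [[-0.06, 0.18, 0], [0.15, 0.25, 0.3]]
    - [[0, 0, 0], [0, 0, 0]]
    - [[0, 0, 0], [0, 0, 0]]
    - [[0, 0, 0], [0, 0, 0]]
    - [[0, 0, 0], [0, 0, 0]]
    - [[0, 0, 0], [0, 0, 0]]
    - [[0, 0, 0], [0, 0, 0]]
    - [[0, 0, 0], [0, 0, 0]]
    - [[0, 0, 0], [0, 0, 0]]
  claw: 0.35

```text
clock: 5.38
eef_pos: [0.4968, -0.215, 0.0251]
eef_rot: [-0.0, 0.867, 0.498, -0.0]
ft_force: [0.8, 0.4, -0.3]
finger_gap: 0.652
```

```bash
python3 st.py
```

```text
5.3833 [ 0.4968 -0.215   0.0251] xhead 59.73 zaxis [-2.e-04  0.e+00 -1.e+00] [ 0.81  0.4  -0.27] [ 0.01 -0.05 -0.01] 0.6523034192379503
```

Call:
step_arm:
  commands:
    - [[0, 0, -0.5], [0, 0, 0]]
    - [[0, 0, -0.4], [0, 0, 0]]
    - [[0, 0, -0.2], [0, 0, 0]]
    - [[0, 0, 0], [0, 0, 0]]

```text
clock: 5.72
eef_pos: [0.4966, -0.215, -0.0055]
eef_rot: [0.0, 0.867, 0.498, -0.0]
ft_force: [-0.4, 0.2, -0.6]
finger_gap: 0.65
```

```bash
python3 st.py
```

```text
5.7167 [ 0.4966 -0.215  -0.0055] xhead 59.72 zaxis [-1.e-04 -0.e+00 -1.e+00] [-0.44  0.18 -0.62] [-0.02 -0.07 -0.  ] 0.64996844523291
```

TCP reads below the worktop without contact, which confirms the offset. Lowering the last bit and gripping.

Call:
step_arm:
  commands:
    - [[0, 0, -0.15], [0, 0, 0]]
    - [[0, 0, -0.15], [0, 0, 0]]
    - [[0, 0, 0], [0, 0, 0]]

```text
clock: 5.97
eef_pos: [0.496, -0.2147, -0.0148]
eef_rot: [-0.001, 0.867, 0.498, -0.001]
ft_force: [0.5, 1.3, -0.3]
finger_gap: 0.648
```

Call:
step_arm:
  commands:
    - [[0, 0, 0], [0, 0, 0]]
    - [[0, 0, 0], [0, 0, 0]]
    - [[0, 0, 0], [0, 0, 0]]
    - [[0, 0, 0], [0, 0, 0]]
    - [[0, 0, 0], [0, 0, 0]]
    - [[0, 0, 0], [0, 0, 0]]
    - [[0, 0, 0], [0, 0, 0]]
    - [[0, 0, 0], [0, 0, 0]]
    - [[0, 0, 0], [0, 0, 0]]
    - [[0, 0, 0], [0, 0, 0]]
  claw: 1
  force: 35

```text
clock: 6.8
eef_pos: [0.4963, -0.2148, -0.0141]
eef_rot: [-0.0, 0.867, 0.498, -0.0]
ft_force: [-0.1, -0.2, -1.1]
finger_gap: 0.26
```

```bash
python3 st.py
```

```text
6.8 [ 0.4963 -0.2148 -0.0141] xhead 59.72 zaxis [-9.e-04  4.e-04 -1.e+00] [-0.1  -0.21 -1.05] [-0.02  0.    0.  ] 0.2596935638973577
```

Gap 23.7 mm, so the handle is held. Lifting gently, then turning and moving beside the stub to view handle and stub in one picture.

Call:
step_arm:
  commands:
    - [[0, 0, 0.3], [0, 0, 0]]
    - [[0, 0, 0.6], [0, 0, 0]]
    - [[0, 0, 0.9], [0, 0, 0]]
    - [[0, 0, 0.9], [0, 0, 0]]
    - [[0, 0, 0.9], [0, 0, 0]]
    - [[0, 0, 0.6], [0, 0, 0]]
    - [[0, 0, 0], [0, 0, 0]]

```text
clock: 7.38
eef_pos: [0.4943, -0.2138, 0.0966]
eef_rot: [-0.002, 0.867, 0.498, -0.001]
ft_force: [0.5, -0.0, -1.7]
finger_gap: 0.26
```

Call:
step_arm:
  commands:
    - [[-0.15, 0.4, 0], [0, 0, 3.5]]
    - [[-0.15, 0.8, 0], [0, 0, 3.5]]
    - [[-0.15, 0.8, 0], [0, 0, 3.5]]
    - [[-0.15, 0.8, 0], [0, 0, 3.5]]
    - [[-0.15, 0.8, 0], [0, 0, 3.5]]
    - [[-0.15, 0.8, 0], [0, 0, 3.5]]
    - [[-0.15, 0.6, 0], [0, 0, 3.5]]
    - [[0, 0.4, 0], [0, 0, 3.1]]
    - [[0, 0, 0], [0, 0, 0]]
    - [[0, 0, 0], [0, 0, 0]]

```text
clock: 8.22
eef_pos: [0.4641, -0.0735, 0.0937]
eef_rot: [-0.002, 0.716, 0.698, -0.002]
ft_force: [0.1, 0.7, -2.7]
finger_gap: 0.26
```

```bash
python3 wr.py w4
```

```text
8.2167 [ 0.4641 -0.0735  0.0937] xhead 88.51 zaxis [-5.e-03  5.e-04 -1.e+00] [ 0.15  0.67 -2.71] [-0.02 -0.06  0.06] 0.2598250210570879 cam [ 0.467 -0.003  0.286] [-0.01 -0.26 -0.97]
```

View pics/w4.png

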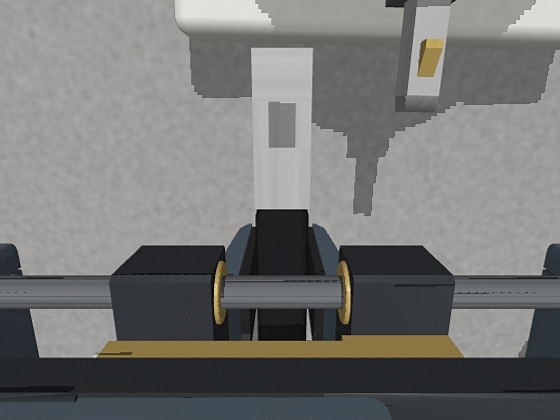

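The wrist view shows the held handle with its mouth at (282,48), and the stub at right: end (415,110), button (430,58), collar at (420,3). Next I measure both from the same depth image.

```bash
cat > rel.py <<'E'
from h import *
import sys
f=sys.argv[1]; hw=[int(x) for x in sys.argv[2].split(',')]; sw=[int(x) for x in sys.argv[3].split(',')]; sz=float(sys.argv[4]) # windows u0,v0,u1,v1
z=np.load(f+'.npz'); d,M=z['d'],z['M']; m=camera_model('wrist'); W=cloud(d,M,m)
def top(w,zlo,zhi,name):
    q=np.zeros(d.shape,bool); q[w[1]:w[3],w[0]:w[2]]=1
    q&=(W[...,2]>zlo)&(W[...,2]<zhi); P=W[q]; zm=np.median(P[:,2]); P=P[abs(P[:,2]-zm)<.004]
    # rowwise edges
    v,u=np.where(q); L=[];
    for r in np.unique(v):
        k=W[r,u[v==r]]; k=k[abs(k[:,2]-zm)<.004]
        if len(k)>8: L.append((k[0]+k[-1])/2)
    L=np.array(L); L=L[3:-3]
    a=np.polyfit(L[:,1],L[:,0],1); b=np.polyfit(P[:,1],P[:,2],1); c=np.polyfit(P[:,0],P[:,2],1)
    wd=np.median([np.ptp(W[r,u[v==r]][:,0]) for r in np.unique(v)])
    print(name,'n',len(P),'y',P[:,1].min().round(4),P[:,1].max().round(4),'x@ymid',np.polyval(a,P[:,1].mean()).round(4),P[:,1].mean().round(4),'head from +y (deg, +=to -x)',np.degrees(np.arctan(-a[0])).round(2),'resid',np.std(L[:,0]-np.polyval(a,L[:,1])).round(5),'ztop',zm.round(4),'pitch dz/dy deg',np.degrees(b[0]).round(2),'roll dz/dx deg',np.degrees(c[0]).round(2),'width',wd.round(4)); return a,zm
s=state()['eef_pos']
h,zh=top(hw,s[2]+.025,s[2]+.06,'handle'); t,zt=top(sw,sz-.006,sz+.006,'stub')
for y in (-.004,.03,.05): print('y',y,'stub x',np.polyval(t,y).round(4),'handle x',np.polyval(h,y).round(4))
print('centre z stub',zt-.01,'handle',zh-.014,'dz needed mm',((zt-.01)-(zh-.014))*1000)
E
python3 rel.py w4 240,40,325,205 385,8,465,125 0.0965; python3 - <<'E'
import os; os.chdir('.')
from h import *
z=np.load('w4.npz'); d,M=z['d'],z['M']; m=camera_model('wrist'); W=cloud(d,M,m)
for v in (3,20,60,90,95,100,105,110): print(v,[(u,W[v,u].round(4).tolist()) for u in (400,404,410,420,436,440)])
E
```

```text
handle n 7972 y -0.0423 0.0216 x@ymid 0.4662 -0.0087 head from +y (deg, +=to -x) -1.42 resid 9e-05 ztop 0.1371 pitch dz/dy deg 0.01 roll dz/dx deg -0.29 width 0.0236
stub n 3215 y -0.0045 0.0437 x@ymid 0.538 0.0197 head from +y (deg, +=to -x) -2.83 resid 0.00019 ztop 0.0986 pitch dz/dy deg 0.32 roll dz/dx deg 2.61 width 0.016
y -0.004 stub x 0.5369 handle x 0.4663
y 0.03 stub x 0.5385 handle x 0.4672
y 0.05 stub x 0.5395 handle x 0.4677
centre z stub 0.08860828311489478 handle 0.12311145984006346 dz needed mm -34.50317672516867
3 [(400, [0.5296, 0.0507, 0.079]), (404, [0.5318, 0.0507, 0.0787]), (410, [0.5312, 0.0476, 0.0902]), (420, [0.533, 0.0452, 0.0992]), (436, [0.5405, 0.045, 0.0991]), (440, [0.5428, 0.0452, 0.0983])]
20 [(400, [0.5392, 0.0491, 0.0491]), (404, [0.5315, 0.042, 0.0812]), (410, [0.531, 0.0395, 0.0924]), (420, [0.5337, 0.038, 0.0986]), (436, [0.541, 0.0376, 0.0995]), (440, [0.5431, 0.0376, 0.0991])]
60 [(400, [0.5305, 0.0224, 0.0814]), (404, [0.5303, 0.0215, 0.0888]), (410, [0.5303, 0.0202, 0.0981]), (420, [0.5342, 0.0198, 0.1009]), (436, [0.5414, 0.0194, 0.1024]), (
[... 349 characters left out ...]
 0.0035, 0.0992]), (436, [0.5444, 0.0033, 0.0985]), (440, [0.5878, 0.0065, 0.0003])]
100 [(400, [0.5291, 0.0015, 0.0899]), (404, [0.5294, 0.0014, 0.0954]), (410, [0.5313, 0.0012, 0.0989]), (420, [0.5359, 0.0011, 0.1001]), (436, [0.5444, 0.0009, 0.0989]), (440, [0.5882, 0.0028, 0.0])]
105 [(400, [0.5298, -0.001, 0.0882]), (404, [0.5299, -0.0011, 0.0945]), (410, [0.5322, -0.0012, 0.0969]), (420, [0.5373, -0.0013, 0.0969]), (436, [0.5851, -0.0009, 0.0009]), (440, [0.5881, -0.0009, 0.0012])]
110 [(400, [0.5295, -0.0036, 0.0896]), (404, [0.5297, -0.0036, 0.0954]), (410, [0.5322, -0.0037, 0.0972]), (420, [0.5374, -0.0038, 0.097]), (436, [0.5853, -0.0046, 0.0012]), (440, [0.5882, -0.0047, 0.0016])]
```

Stub and handle measured: stub width 16.0 and handle width 23.6 mm match the spec, and the stub centre is about 4 mm above nominal, within the stated slack. Moving to pre-insertion: back first, then sideways, then down.

Call:
step_arm:
  commands:
    - [[0, -0.6, 0], [0, -0.29, -1.4]]
    - [[0.2, -0.7, 0], [0, 0, 0]]
    - [[0.6, -0.5, 0], [0, 0, 0]]
    - [[0.8, 0, 0], [0, 0, 0]]
    - [[0.7, 0, 0], [0, 0, 0]]
    - [[0.3, 0, 0], [0, 0, 0]]
    - [[0, 0, -0.4], [0, 0, 0]]
    - [[0, 0, -0.5], [0, 0, 0]]
    - [[0, 0, -0.3], [0, 0, 0]]
    - [[0, 0, 0], [0, 0, 0]]
    - [[0, 0, 0], [0, 0, 0]]

```text
clock: 9.18
eef_pos: [0.5271, -0.1258, 0.0571]
eef_rot: [-0.002, 0.731, 0.682, -0.001]
ft_force: [0.4, -0.8, -2.0]
finger_gap: 0.257
```

```bash
python3 st.py
```

```text
9.1833 [ 0.5271 -0.1258  0.0571] xhead 86.04 zaxis [-0.0045  0.0015 -1.    ] [ 0.44 -0.81 -1.96] [-0.   -0.03  0.07] 0.25687593432670996
```

Call:
step_arm:
  commands:
    - [[0.14, 0, 0.1], [-0.09, -0.26, 1.0]]
    - [[0, 0, 0], [0, 0, 0]]
    - [[0.02, 0.4, 0], [0, 0, 0]]
    - [[0.01, 0.3, 0], [0, 0, 0]]
    - [[0, 0.1, 0], [0, 0, 0]]
    - [[0, 0, 0], [0, 0, 0]]
    - [[0, 0, 0], [0, 0, 0]]

```text
clock: 9.77
eef_pos: [0.531, -0.103, 0.0608]
eef_rot: [0.0, 0.724, 0.69, 0.0]
ft_force: [0.6, 0.3, -1.7]
finger_gap: 0.265
```

```bash
python3 wr.py w5; python3 - <<'E'
import os; os.chdir('.')
from h import *
z=np.load('w5.npz'); d,M=z['d'],z['M']; m=camera_model('wrist'); save('w5c.png',z['p'],(200,0,360,120),5)
E
python3 rel.py w5 235,40,330,205 235,0,330,46 0.0985
```

```text
9.7667 [ 0.531  -0.103   0.0608] xhead 87.19 zaxis [ 1.1e-03 -3.0e-04 -1.0e+00] [ 0.58  0.35 -1.73] [ 0.06 -0.07  0.  ] 0.2646911053779438 cam [ 0.535 -0.032  0.253] [-0.01 -0.26 -0.97]
handle n 7978 y -0.0718 -0.0077 x@ymid 0.5344 -0.0382 head from +y (deg, +=to -x) -2.72 resid 9e-05 ztop 0.1042 pitch dz/dy deg -0.08 roll dz/dx deg 0.01 width 0.0236
stub n 1660 y -0.005 0.0104 x@ymid 0.5374 0.0026 head from +y (deg, +=to -x) -3.22 resid 7e-05 ztop 0.0985 pitch dz/dy deg 5.48 roll dz/dx deg 0.29 width 0.0154
y -0.004 stub x 0.537 handle x 0.536
y 0.03 stub x 0.5389 handle x 0.5376
y 0.05 stub x 0.54 handle x 0.5386
centre z stub 0.08848293389457185 handle 0.09019775080308946 dz needed mm -1.7148169085176161
```

View pics/w5c.png

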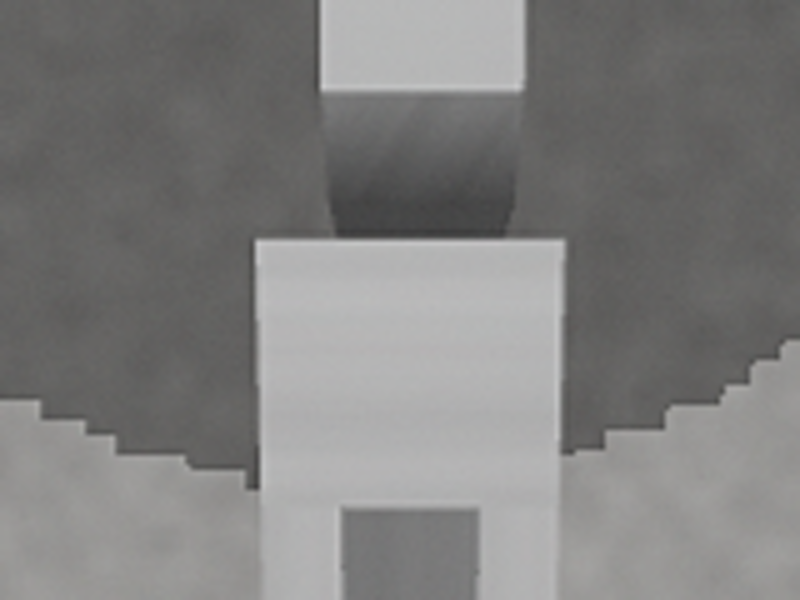

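The crop shows the handle mouth (centre at crop x 410) about 1 mm left of the stub (centre 422), 3 mm before its tip. Checking the height on the untapered part.

```bash
python3 - <<'E'
from h import *
z=np.load('w5.npz'); d,M=z['d'],z['M']; m=camera_model('wrist'); W=cloud(d,M,m)
for a,b in ((-.0045,-.001),(-.001,.003),(.0045,.007),(.007,.0105)):
    q=(W[...,1]>a)&(W[...,1]<b)&(abs(W[...,0]-.537)<.005)&(W[...,2]>.08); print(a,b,q.sum(),np.median(W[q][:,2]).round(4))
q=(W[...,1]>-.03)&(W[...,1]<-.009)&(abs(W[...,0]-.5355)<.01)&(W[...,2]>.08); print('handle front top',q.sum(),np.median(W[q][:,2]).round(4))
E
```

```text
-0.0045 -0.001 301 0.0977
-0.001 0.003 287 0.0984
0.0045 0.007 175 0.0989
0.007 0.0105 211 0.0988
handle front top 2707 0.1042
```

Call:
step_arm:
  commands:
    - [[0.02, 0, -0.05], [0, 0, -0.3]]
    - [[0, 0, 0], [0, 0, 0]]
    - [[0, 0, 0], [0, 0, 0]]

```text
clock: 10.07
eef_pos: [0.5317, -0.1033, 0.0596]
eef_rot: [0.001, 0.726, 0.687, 0.0]
ft_force: [-1.4, 0.5, -1.6]
finger_gap: 0.261
```

```bash
python3 st.py
```

```text
10.0667 [ 0.5317 -0.1033  0.0596] xhead 86.85 zaxis [ 1.4e-03 -4.0e-04 -1.0e+00] [-1.36  0.47 -1.58] [-0.06 -0.08  0.05] 0.2614151100316491
```

Call:
step_arm:
  commands:
    - [[-0.005, 0.1, 0], [0, 0, 0]]
    - [[0.005, 0.1, 0], [0, 0, 0]]
    - [[0.005, 0.1, 0], [0, 0, 0]]
    - [[0, 0, 0], [0, 0, 0]]

```text
clock: 10.4
eef_pos: [0.5317, -0.0956, 0.0594]
eef_rot: [0.001, 0.727, 0.687, 0.0]
ft_force: [0.4, -0.4, -1.6]
finger_gap: 0.262
```

```bash
python3 st.py
```

```text
10.4 [ 0.5317 -0.0956  0.0594] xhead 86.79 zaxis [ 1.2e-03 -4.0e-04 -1.0e+00] [ 0.36 -0.36 -1.65] [ 0.02 -0.13  0.  ] 0.26198563810132425
```

Inside the taper with no contact force. Continuing.

Call:
step_arm:
  commands:
    - [[0.005, 0.1, 0], [0, 0, 0]]
    - [[0.005, 0.1, 0], [0, 0, 0]]
    - [[0.005, 0.1, 0], [0, 0, 0]]
    - [[0, 0, 0], [0, 0, 0]]

```text
clock: 10.73
eef_pos: [0.5321, -0.0871, 0.0594]
eef_rot: [0.0, 0.727, 0.687, 0.0]
ft_force: [1.0, -0.4, -0.9]
finger_gap: 0.26
```

```bash
python3 st.py
```

```text
10.7333 [ 0.5321 -0.0871  0.0594] xhead 86.8 zaxis [ 1.1e-03 -3.0e-04 -1.0e+00] [ 1.01 -0.45 -0.92] [-0.05 -0.06 -0.03] 0.26018075562923637
```

Call:
step_arm:
  commands:
    - [[0.005, 0.12, 0], [0, 0, 0]]
    - [[0.005, 0.12, 0], [0, 0, 0]]
    - [[0.005, 0.12, 0], [0, 0, 0]]
    - [[0, 0, 0], [0, 0, 0]]

```text
clock: 11.07
eef_pos: [0.5328, -0.0773, 0.0596]
eef_rot: [0.001, 0.727, 0.687, 0.0]
ft_force: [-0.7, 0.5, 1.1]
finger_gap: 0.258
```

Call:
step_arm:
  commands:
    - [[0.005, 0.1, 0], [0, 0, 0]]
    - [[0.005, 0.1, 0], [0, 0, 0]]
    - [[0.005, 0.1, 0], [0, 0, 0]]
    - [[0, 0, 0], [0, 0, 0]]

```text
clock: 11.4
eef_pos: [0.534, -0.0697, 0.0603]
eef_rot: [0.002, 0.726, 0.687, 0.001]
ft_force: [-0.2, 2.0, -0.3]
finger_gap: 0.259
```

```bash
python3 st.py
```

```text
11.4 [ 0.534  -0.0697  0.0603] xhead 86.83 zaxis [ 0.0031 -0.0017 -1.    ] [-0.22  1.99 -0.35] [ 0.39 -0.12 -0.04] 0.259213676503101
```

Call:
step_arm:
  commands:
    - [[-0.015, 0.12, -0.03], [0.1, 0.17, 0]]
    - [[0.005, 0.12, 0], [0, 0, 0]]
    - [[0.005, 0.12, 0], [0, 0, 0]]

```text
clock: 11.65
eef_pos: [0.5343, -0.0603, 0.0598]
eef_rot: [0.0, 0.727, 0.687, 0.0]
ft_force: [-0.0, -2.6, 1.8]
finger_gap: 0.26
```

```bash
python3 st.py
```

```text
11.65 [ 0.5343 -0.0603  0.0598] xhead 86.78 zaxis [ 7.e-04  1.e-04 -1.e+00] [-0.01 -2.62  1.77] [-0.07 -0.09  0.03] 0.25992292773669445
```

Call:
step_arm:
  commands:
    - [[0, 0.12, 0], [0, 0, 0]]
    - [[0.005, 0.12, 0], [0, 0, 0]]
    - [[0.005, 0.12, 0], [0, 0, 0]]

```text
clock: 11.9
eef_pos: [0.5347, -0.0502, 0.0599]
eef_rot: [0.0, 0.727, 0.687, 0.0]
ft_force: [0.1, -2.5, 1.1]
finger_gap: 0.259
```

```bash
python3 wr.py w6; python3 - <<'E'
import os; os.chdir('.')
from h import *
z=np.load('w6.npz'); d,M=z['d'],z['M']; m=camera_model('wrist'); W=cloud(d,M,m)
for v in range(0,90,4): print(v,W[v,276:284].mean(0).round(4))
E
```

```text
11.9 [ 0.5347 -0.0502  0.0599] xhead 86.78 zaxis [ 9.e-04  1.e-04 -1.e+00] [ 0.11 -2.47  1.11] [-0.09 -0.09  0.05] 0.2592383738009912 cam [0.539 0.02  0.252] [-0.01 -0.26 -0.97]
0 [0.5405 0.0601 0.1069]
4 [0.5404 0.0588 0.1067]
8 [0.5403 0.0575 0.1067]
12 [0.5402 0.056  0.1071]
16 [0.5402 0.0548 0.1066]
20 [0.5401 0.0535 0.1064]
24 [0.54  0.052 0.107]
28 [0.5399 0.0508 0.1065]
32 [0.5399 0.0505 0.1012]
36 [0.5398 0.0495 0.0987]
40 [0.5397 0.048  0.0989]
44 [0.5397 0.0466 0.0987]
48 [nan nan nan]
52 [0.5395 0.0428 0.1039]
56 [0.5394 0.0414 0.1034]
60 [0.5393 0.0399 0.1037]
64 [0.5392 0.0385 0.1036]
68 [0.5391 0.037  0.1036]
72 [0.5391 0.0355 0.1041]
76 [0.539  0.034  0.1037]
80 [0.5389 0.0326 0.1034]
84 [0.5388 0.031  0.1037]
88 [0.5387 0.0296 0.1032]
```

6 mm left, no grip slip, force about 2.5 N. Easing it home.

Call:
step_arm:
  commands:
    - [[0.005, 0.1, 0], [0, 0, 0]]
    - [[0.005, 0.08, 0], [0, 0, 0]]

```text
clock: 12.12
eef_pos: [0.5348, -0.0448, 0.0598]
eef_rot: [0.0, 0.727, 0.687, 0.0]
ft_force: [0.1, -0.5, -1.4]
finger_gap: 0.261
```

Call:
step_arm:
  commands:
    - [[0, 0.06, 0], [0, 0, 0]]

```text
clock: 12.2
eef_pos: [0.535, -0.0438, 0.0599]
eef_rot: [0.001, 0.726, 0.688, -0.0]
ft_force: [-0.3, -30.1, 3.5]
finger_gap: 0.264
```

```bash
python3 st.py
```

```text
12.2 [ 0.535  -0.0438  0.0599] xhead 86.87 zaxis [ 0.001  -0.0012 -1.    ] [ -0.31 -30.11   3.52] [-5.02  0.14  0.09] 0.2643553223056946
```

Contact with the collar. Relaxing and checking the button.

Call:
step_arm:
  commands:
    - [[0, 0, 0], [0, 0, 0]]
    - [[0, -0.01, 0], [0, 0, 0]]
    - [[0, 0, 0], [0, 0, 0]]

```text
clock: 12.45
eef_pos: [0.5348, -0.0447, 0.0597]
eef_rot: [0.001, 0.726, 0.688, -0.001]
ft_force: [-0.1, 0.1, -1.8]
finger_gap: 0.263
```

```bash
python3 wr.py w7; python3 - <<'E'
import os; os.chdir('.')
from h import *
z=np.load('w7.npz'); d,M=z['d'],z['M']; m=camera_model('wrist'); W=cloud(d,M,m); save('w7c.png',z['p'],(200,0,360,120),5)
for v in range(24,120,3): print(v,W[v,276:284].mean(0).round(4))
E
```

```text
12.45 [ 0.5348 -0.0447  0.0597] xhead 86.94 zaxis [ 5.0e-04 -2.8e-03 -1.0e+00] [-0.13  0.14 -1.8 ] [-0.05 -0.11  0.01] 0.26348765461467183 cam [0.539 0.027 0.252] [-0.01 -0.26 -0.97]
24 [0.5398 0.0576 0.107 ]
27 [0.5397 0.0567 0.1067]
30 [0.5397 0.0556 0.1071]
33 [0.5396 0.0547 0.1064]
36 [0.5396 0.0536 0.1067]
39 [0.5395 0.0526 0.1064]
42 [0.5394 0.0515 0.107 ]
45 [0.5394 0.0504 0.1069]
48 [0.5393 0.05   0.1028]
51 [0.5393 0.0489 0.1031]
54 [0.5392 0.0478 0.1031]
57 [0.5392 0.0468 0.1026]
60 [0.5391 0.0457 0.1029]
63 [0.5391 0.0445 0.1032]
66 [0.539  0.0435 0.1027]
69 [0.5389 0.0424 0.1023]
72 [0.5389 0.0413 0.1029]
75 [0.5388 0.0401 0.1029]
78 [0.5388 0.039  0.1027]
81 [0.5387 0.0379 0.1026]
84 [0.5386 0.0368 0.1028]
87 [0.5386 0.0356 0.103 ]
90 [0.5385 0.0345 0.1028]
93 [0.5384 0.0333 0.1032]
96 [0.5384 0.0322 0.103 ]
99 [0.5383 0.031  0.1031]
102 [0.5382 0.03   0.0991]
105 [0.5382 0.0288 0.0988]
108 [0.5381 0.0275 0.1057]
111 [0.5381 0.0264 0.1061]
114 [0.538  0.0252 0.1057]
117 [0.5379 0.0241 0.1055]
```

View pics/w7c.png

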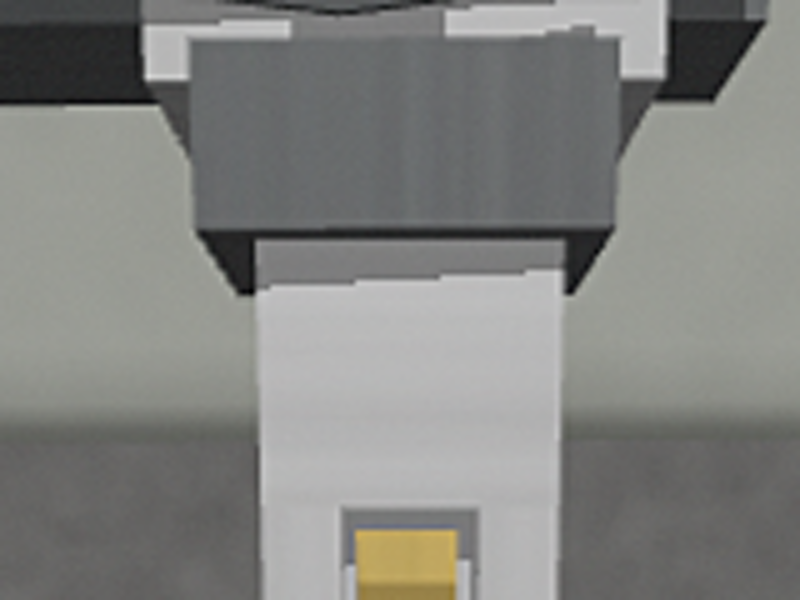

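The button is up through the hole at crop (405,555): its top is at 0.106, 7 mm above the stub, and the mouth is at the collar (y 0.050 against 0.0505). Letting go.

Call:
step_arm:
  commands:
    - [[0, 0, 0], [0, 0, 0]]
    - [[0, 0, 0], [0, 0, 0]]
    - [[0, 0, 0], [0, 0, 0]]
    - [[0, 0, 0], [0, 0, 0]]
    - [[0, 0, 0], [0, 0, 0]]
    - [[0, 0, 0], [0, 0, 0]]
    - [[0, 0, 0], [0, 0, 0]]
    - [[0, 0, 0], [0, 0, 0]]
  claw: 0.35

```text
clock: 13.17
eef_pos: [0.5347, -0.044, 0.0596]
eef_rot: [0.001, 0.726, 0.688, -0.001]
ft_force: [0.8, 0.5, -0.7]
finger_gap: 0.648
```

Call:
step_arm:
  commands:
    - [[0, 0, 0.3], [0, 0, 0]]
    - [[0, 0, 0.6], [0, 0, 0]]
    - [[0, 0, 0.9], [0, 0, 0]]
    - [[0, 0, 0.9], [0, 0, 0]]
    - [[0, 0, 0.9], [0, 0, 0]]
    - [[0, 0, 0.9], [0, 0, 0]]
    - [[0, 0, 0.6], [0, 0, 0]]
    - [[0, 0, 0], [0, 0, 0]]
    - [[0, 0, 0], [0, 0, 0]]

```text
clock: 13.92
eef_pos: [0.533, -0.0438, 0.1962]
eef_rot: [0.001, 0.726, 0.688, -0.001]
ft_force: [-0.0, 0.6, -0.2]
finger_gap: 0.652
```

```bash
python3 wr.py w8; python3 - <<'E'
import os; os.chdir('.')
from h import *
z=np.load('w8.npz'); p,d,M=z['p'],z['d'],z['M']; m=camera_model('wrist'); W=cloud(d,M,m)
for y in (.055,.048,.04,.027,.024,.01,-.02,-.05,-.08):
    q=(abs(W[...,1]-y)<.0015)&(abs(W[...,0]-(.5371+.0494*y))<.003)&(W[...,2]>.06)&(W[...,2]<.13); print(y,q.sum(),np.median(W[q],0).round(4) if q.any() else '')
E
```

```text
13.9167 [ 0.533  -0.0438  0.1962] xhead 86.93 zaxis [-3.e-04 -2.e-03 -1.e+00] [-0.02  0.58 -0.17] [-0.01 -0.09  0.01] 0.6519781131130533 cam [0.537 0.027 0.389] [-0.01 -0.26 -0.97]
0.055 34 [0.5403 0.055  0.1071]
0.048 32 [0.5396 0.048  0.1038]
0.04 32 [0.5392 0.04   0.1034]
0.027 32 [0.5385 0.027  0.1056]
0.024 32 [0.5384 0.024  0.1052]
0.01 31 [0.5373 0.0101 0.1017]
-0.02 31 [ 0.5358 -0.02    0.1004]
-0.05 26 [ 0.535  -0.0498  0.0992]
-0.08 24 [ 0.5335 -0.0798  0.0979]
```

View pics/w8.png

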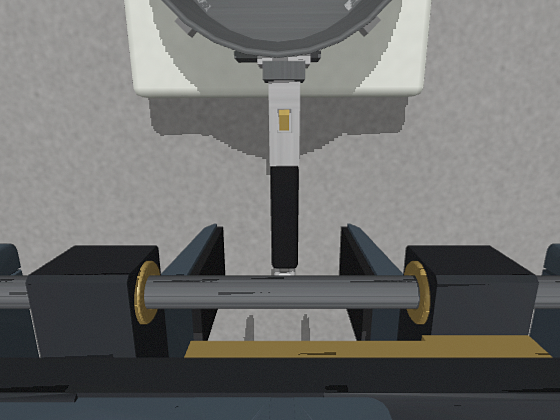

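The handle is on the stub against the collar at (284,75) and the brass button shows through the hole at (284,120). The gripper is clear. Handing in, with a quick bystander check.

```bash
python3 - <<'E'
from h import *
z=np.load('top0.npz'); p,d,M,m=shot('top')
for n,(a,b,c,e) in dict(bowl=(345,88,400,140),jar=(402,100,445,145),mug=(85,170,128,225)).items(): print(n,'mean abs colour change',np.abs(p[b:e,a:c].astype(int)-z['p'][b:e,a:c]).mean().round(2))
print(state()['clock']); print(hand_in())
E
```

```text
bowl mean abs colour change 11.17
jar mean abs colour change 12.59
mug mean abs colour change 13.16
14.0167
the job is handed in; nothing more can be done
None
```

I put the leftmost handle on the pan's stub, let go of it, lifted the arm clear and handed in at 14.0 s.

**Seating:** After release, the handle's open end lay at the collar: in the last close view it was at y 0.050 m, against the collar face at 0.0505 m. The brass button stood up through the hole, about 7 mm above the stub. With the gripper off, the handle sags about 2.4° in its play. The final wrist picture shows it on the stub with nothing touching it.

**What went wrong or disagreed:**
- **First grip missed:** the finger ends sit about 20 mm short of the reported TCP, although the task text puts the TCP at their end. The fingers closed just above the handle. I opened them and went about 20 mm lower, and the second grip held (23.7 mm gap).
- **Push at the collar:** the push was mostly about 2.5 N or less on the way in, but briefly reached 30 N when the handle met the collar. I backed off at once. This is under the 40 N limit but harder than the light push asked for.
- **Bystander check inconclusive:** the colours around the mug, jar and bowl changed by a similar 11 to 13 levels each. Changed light or arm shadow could explain it, but I did not confirm that. No arm move was planned near any of the three.

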